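# Load two brass blanks into a spring magazine

### The job

Load the two oblong brass blanks with two holes into the spring-loaded feeder magazine, one after the other: lay a blank flat on the sprung lips, press it down until it snaps under both lips, then do the same with the other on top of it. Both must stay under the lips by themselves; press gently by feel (never push with more than about 25 N), and leave the other brass stock where it lies.

Things in the scene. Friction and masses are not known exactly. Their poses are not given: they have to be found in the camera images.
- magazine: Fixed feeder magazine, aluminium and steel, foot 120 x 104 x 6 mm, open on top. Origin: centre of its underside on the bench; z up, x along the long side of its well, y across. The well (62.4 x 42.4 mm) takes blanks lying flat, long side along x, stacked on a black follower plate on a spring (5 N at rest, 0.2 N/mm more), which starts 1 mm under the lip underside.
- mouth (a point): On the magazine's centre line, 64 mm above the bench: the highest possible lip underside. Lips, spring and follower sit together on a carriage screw-set 0 to 8 mm lower than this; the setting is not measured and must be felt. A blank laid on the lips rests with its underside 6 mm above the lip underside. Two blanks in, a hard stop comes 0.5 mm below the snapped-in position; hitting it overloads.
- guide (a point): Top middle of the guide plate at the magazine's +x end, 85.5 mm above the bench; a like one at -x (61.8 mm apart inside). Four corner guides (outside 24 mm from the middle in x, 41.8 mm apart in y) stand as high. All are polished, flare outward at 45 deg over the top 3.5 mm and centre a blank, 0.9 mm free on each side. Between the corners, 48 mm wide in x, fingers can straddle a blank there.
- lip (a point): Nominal middle of the +y lip's nose (carriage at its highest), 64 mm above the bench; the -y lip mirrors it. Sprung steel lips 44 mm long in x that slide outward in y when pushed; noses 35 mm apart, 3 mm thick, flat underneath, round in front; above, they slope outward (60 deg from level) to a mouth 43.6 mm wide, 10 mm above the lip underside.
- press (a point): Middle of the rim of the magazine, 85.5 mm above the bench, on the centre line. Press in the blank's middle: from its rest on the slopes, after 18 to 20 mm of travel (6 to 12 N) the round-edged lips snap over it, and at 20.3 mm it is just under them; after letting go the spring lifts the upper blank against the lip underside. A blank pressed less comes back up.
- blank_a: Loose oblong brass blank, 60 x 40 x 14 mm, 0.28 kg, with two dark 8 mm drilled holes on its top. Origin: centre of its underside; x along the 60 mm side, y along the 40 mm side, z up. The same either way round. Starts flat on the bench.
- blank_b: The second blank, identical to the first: 60 x 40 x 14 mm brass, two dark holes, same axes. Either may go in first.
- square_plate: Bystander: loose brass plate 40 x 40 x 14 mm with one hole, origin at the centre of its underside. Not to be loaded or moved.
- long_bar: Bystander: loose brass bar 90 x 24 x 14 mm without holes, origin at the centre of its underside. Not to be loaded or moved.
There are look-alikes about, which are no part of the job. What is shaped like the blank_a but pink or turquoise is not meant.

How it is judged:
On the way, in this order (a step that is already met when the one before it is completed fails the run):
1. one blank is snapped under the lips and let go, the other not yet (((((z of blank_a in the frame of magazine between 0.01 and 0.0525 m and horizontal distance between blank_a and mouth below 0.005 m) and contact force between the fingers and blank_a below 0.5 N) and not (z of blank_b in the frame of magazine between 0.01 and 0.0525 m and horizontal distance between blank_b and mouth below 0.005 m)) or (((z of blank_b in the frame of magazine between 0.01 and 0.0525 m and horizontal distance between blank_b and mouth below 0.005 m) and contact force between the fingers and blank_b below 0.5 N) and not (z of blank_a in the frame of magazine between 0.01 and 0.0525 m and horizontal distance between blank_a and mouth below 0.005 m)))), for 0.2 s.
2. the second blank is snapped under the lips too and let go (z of blank_a in the frame of magazine between 0.01 and 0.0525 m and horizontal distance between each of blank_a, blank_b and mouth below 0.005 m and contact force between the fingers and blank_a below 0.5 N and z of blank_b in the frame of magazine between 0.01 and 0.0525 m and contact force between the fingers and blank_b below 0.5 N), for 0.2 s.
At the end, for the whole second after the job is handed in: Both blanks lie in the magazine under its lips: undersides less than 52.5 mm above the magazine's underside, centres within 5 mm of its centre line, flat within 0.08 rad, at rest (under 10 mm/s) (z of blank_a in the frame of magazine between 0.01 and 0.0525 m and horizontal distance between each of blank_a, blank_b and mouth below 0.005 m and z of blank_b in the frame of magazine between 0.01 and 0.0525 m and angle between the z axis of each of blank_a, blank_b and the z axis of magazine, either way round below 0.08 rad and linear speed of each of blank_a, blank_b below 0.01 m/s); the robot touches nothing.
It fails at once if a blank is pressed on the magazine, or the fingers on the magazine, with more than 32 N, summed over its contacts (contact force between any of blank_a, blank_b, the fingers and magazine above 32 N).
It fails at once if both blanks are put on the lips at once, none of them snapped in ((horizontal distance between blank_a and mouth below 0.02 m and z of blank_a in the frame of magazine between 0.0535 and 0.095 m) and (horizontal distance between blank_b and mouth below 0.02 m and z of blank_b in the frame of magazine between 0.0535 and 0.095 m)).
It fails at once if the square plate or the long bar is moved by more than 30 mm (distance of any of square_plate, long_bar from where it was at the start of the episode above 0.03 m).
It also fails if it takes over 72 s, if anything falls off the work surface, if the arm or the gripper's body presses on something with over 40 N, if the wrist force passes 120 N, or if a joint passes its speed limit or range.

### The arm

A 7-joint arm with a two-finger parallel gripper is mounted at the origin on the work surface. World frame = base frame: x ahead of the robot, y to its left, z up, the work surface at z = 0. Lengths are in m, angles in rad, forces in N, time in s.
With the tool pointing down it reaches from about 0.4 to 0.875 m from the base axis. Payload 6.5 kg.
Tool frame: the origin (TCP) lies on the centre line of the jaws, within the pads' length; the fingertips stand ahead of it and the grasp point (between the pads) is the TCP (nose_length is the z of the fingertips in the tool frame, in m); z points along the fingers, y is the line along which they close (so a half turn about z gives the same grasp; the last joint's range is limited). The gripper opens to 88 mm and grips with 3 to 60 N. Pads are 18 mm wide; open, the fingers measure 123 mm over their backs; the gripper's body (75 mm by 187 mm) begins 45 mm behind the grasp point.
Start: joints at [-1.401, 0.536, -0.004, 1.538, 0.003, 1.067, -0.071], TCP at [0.152, 0.632, 0.258] pointing down, gripper open.
Joint ranges: [-2.7, 2.7], [-0.37, 2.16], [-1.27, 1.26], [0.24, 2.4], [-1.31, 4.45], [0.19, 1.91], [-2.76, 2.76]. Speed limits (rad/s): [2.39, 2.39, 3.14, 3.14, 3.14, 3.14, 3.14].

### API

Orientations are given as a unit quaternion [w, x, y, z].
In Python, from plant import * gives the robot as it stands.
- The arm moves only by the shell command python3 -m crank 'ROWS'. ROWS is JSON, a list of rows, each a list of 3 entries, a list of its own where there are three numbers: the shift along the tool's x, y, z in mm, then the turn about the tool's z in rad, then the opening, from 0 (shut) to 1 (fully open). A call has 1 to 5 rows; each row shifts and turns the commanded pose from where the row before left it, along the tool's axes as they then stand; what a row does not reach is not made up. A row lasts 1/10 s, in which the tool goes at most 50 mm and 8.59 degrees, less where a joint would pass 70% of its speed; a pose out of reach is approached as far as the arm can. A call with a gripper value outside its range is refused whole. The fingers move at their own pace and stop on an object; the grip force is fixed at half the most. Time passes only in rows, so rows that do not move let the fingers close. It gives the time, the measured TCP pose, the force, the opening and the grip force at its end, in the units of the state.
- sense(): the state, without advancing time (a new reading comes with each control period).
- get_image(name): name is "side" or "top"; returns the picture (420x560x3 uint8, red, green, blue); there is no depth.
- camera_model(name): a dict with "camera_matrix" (3x3 intrinsics, pixels), "dist" ([k1, k2, p1, p2, k3] as OpenCV has them; the pictures are not rectified), "camera_from_world" (4x4, takes a point from world to camera coordinates). Camera axes: x right, y up, looking along -z (the intrinsics and any distortion apply to the point x, -y, -z); pixel columns grow to the right and rows downward; lengths in m; the calibration is good to about 2 mm. A picture is of the moment at which its call begins. camera_model takes no time and is no camera call.
- job_done(): hands the job in; it is judged then, once.
The state is a dict: "t": time; "q": joint angles; "dq": joint speeds; "tau": joint torques, N m; "tool_pos": TCP position; "tcp_rot": TCP orientation; "contact_force": force on the tool from outside, world axes, zero at the start; "torque": the same for the moment, N m; "finger_gap": opening from 0.0 (shut) to 1.0 (fully open); "finger_force": force on a finger pad.
Only numpy, scipy, OpenCV 4.12 (cv2) and the standard library are available. Lean on these libraries where they do the work, as an engineer would, in place of code of your own. Each camera call takes 0.05 s, during which the arm holds its last target. There are 200 camera calls.

## Working session

There is one attempt and no reset: what is moved stays moved. The work goes in short steps, Python scripts to look and compute and a shell command to move; the robot and the scene stay as the last step left them, time stands still between calls to the robot, and variables do not carry over. Pictures are saved under pics/ and viewed, at most 12 in all, crops included, and the job is handed in when it is done.

```bash
ls; mkdir -p pics; python3 - <<'E'
from plant import *
import cv2,numpy as np
for n in("top","side"):
    cv2.imwrite(f"pics/{n}0.png",get_image(n)[:,:,::-1])
    m=camera_model(n);print(n,np.round(m["camera_matrix"],1).tolist(),m["dist"],np.round(m["camera_from_world"],4).tolist())
s=sense();print(s)
try: print(nose_length)
except Exception as e: print(e)
E
```

```text
pics
top [[488.8, 0.0, 273.1], [0.0, 488.8, 211.2], [0.0, 0.0, 1.0]] [-0.12857042  0.          0.          0.          0.        ] [[-0.0025, -0.9996, 0.0264, -0.0557], [0.985, 0.0021, 0.1724, -0.5307], [-0.1724, 0.0264, 0.9847, -1.0916], [0.0, 0.0, 0.0, 1.0]]
side [[395.1, 0.0, 277.3], [0.0, 395.1, 208.9], [0.0, 0.0, 1.0]] [0.00393971 0.         0.         0.         0.        ] [[0.7212, -0.6927, 0.0061, -0.4037], [0.4898, 0.5161, 0.7027, -0.2957], [-0.4899, -0.5037, 0.7115, -0.6706], [0.0, 0.0, 0.0, 1.0]]
{'t': 0.1, 'q': array([-1.40123773,  0.53707003, -0.00443809,  1.53872276,  0.00261048,
        1.06733474, -0.07120058]), 'dq': array([ 9.93961858e-04, -2.22933706e-03, -6.20419435e-05, -8.81681687e-04,
       -1.68256583e-04,  9.06648202e-04,  5.39493098e-04]), 'tau': array([ 3.28199640e-03, -5.72077990e+01,  9.94249731e-01, -2.52228838e+01,
       -5.61702135e-02,  1.34838882e-02,  2.38228466e-05]), 'tool_pos': array([0.15172093, 0.63151983, 0.25696   ]), 'tcp_rot': array([-2.86399835e-05,  1.17568903e-01,  9.93064433e-01, -7.64058052e-04]), 'contact_force': array([ 0.21952819,  0.48108194, -0.31477684]), 'torque': array([ 0.00080428, -0.04491148,  0.05264675]), 'finger_force': 0.0, 'finger_gap': 0.9996190742098608}
0.019
```

View pics/top0.png

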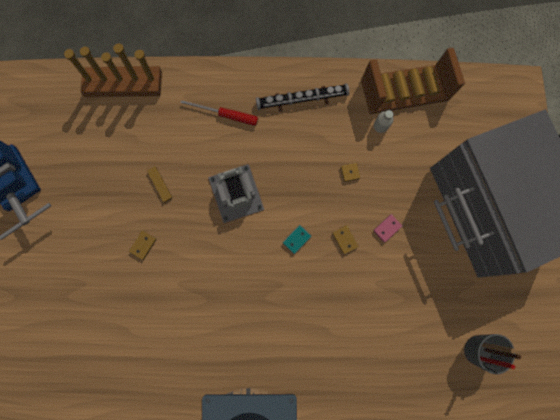

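View pics/side0.png

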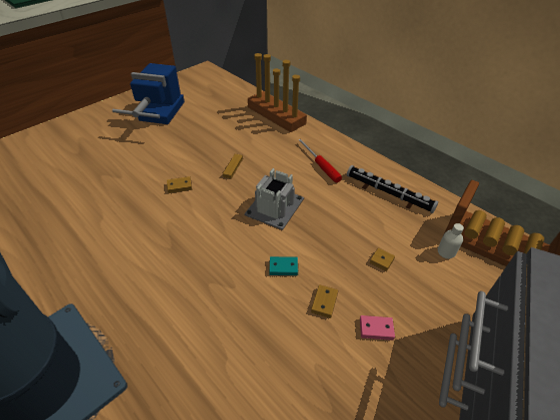

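Candidates in top view, two-hole oblongs: (142,245) brass, (345,240) brass, (297,240) turquoise, (388,228) pink. The other brass pieces are the square (350,172) and the bar (160,184). The two brass two-hole oblongs fit the description, so I'll confirm them enlarged.

```bash
cat > h.py <<'E'
from plant import *
import cv2,numpy as np
def proj(n,P):
    m=camera_model(n);T=np.array(m["camera_from_world"]);P=np.atleast_2d(P).astype(float)
    c=(P@T[:3,:3].T+T[:3,3])*[1,-1,-1]
    return cv2.projectPoints(c,np.zeros(3),np.zeros(3),np.array(m["camera_matrix"]),np.array(m["dist"]))[0][:,0]
def unproj(n,uv,z):
    m=camera_model(n);T=np.array(m["camera_from_world"])
    u=cv2.undistortPoints(np.atleast_2d(uv).astype(float)[:,None],np.array(m["camera_matrix"]),np.array(m["dist"]))[:,0]
    d=np.c_[u[:,0],-u[:,1],-np.ones(len(u))]@T[:3,:3];o=-T[:3,:3].T@T[:3,3]
    return o+d*((z-o[2])/d[:,2])[:,None]
E
python3 - <<'E'
import cv2,numpy as np
t=cv2.imread("pics/top0.png");s=cv2.imread("pics/side0.png")
def c(i,u,v,r,sz):return cv2.resize(i[v-r:v+r,u-r:u+r],(sz,sz),interpolation=cv2.INTER_CUBIC)
a=np.hstack([c(t,142,245,20,280),c(t,345,240,20,280)])
b=np.hstack([c(s,178,185,20,280),c(s,324,300,20,280)])
cv2.imwrite("pics/c1.png",np.vstack([a,b]))
cv2.imwrite("pics/c2.png",np.hstack([c(t,236,193,35,400),c(s,275,198,35,400)]))
E
```

```text
(no output)
```

View pics/c1.png

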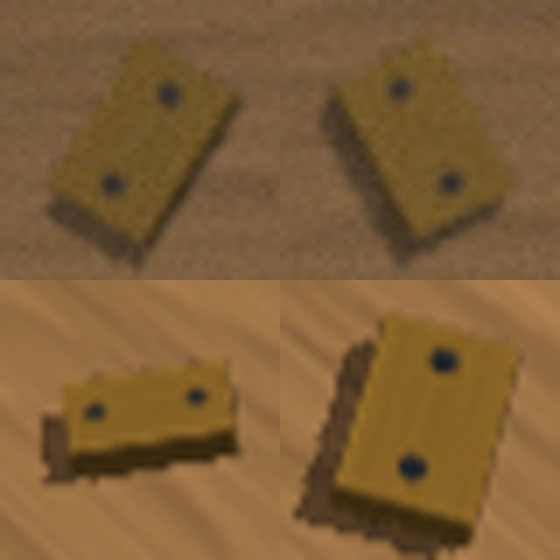

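View pics/c2.png

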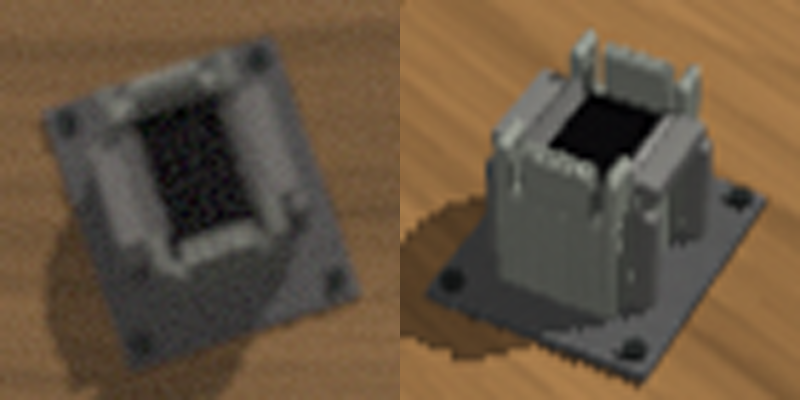

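The crops confirm it: (142,245) and (345,240) are brass with two dark holes. The magazine's long side runs from top-left to bottom-left of the foot in the crop. Next I'll fit poses from both cameras.

```bash
cat >> h.py <<'E'
def ang(a,p): return (a+p/2)%p-p/2
def yaw_tool(R): # yaw of tool y axis
    from scipy.spatial.transform import Rotation as Ro
    M=Ro.from_quat(np.r_[R[1:],R[0]]).as_matrix(); return M
def moves(x,y,z,th):
    """rows-frame shift (mm) and z-turn so tool TCP at x,y,z, tool y axis at world yaw th (mod pi)"""
    s=sense();M=yaw_tool(s["tcp_rot"]);d=M.T@(np.array([x,y,z])-s["tool_pos"])*1e3
    cur=np.arctan2(M[1,1],M[0,1]); t=-ang(th-cur,np.pi)
    print("shift(tool mm)",d.round(1),"turn",round(t,4),"q7",s["q"][6].round(3),"tilt",M[:,2].round(4))
E
python3 - <<'E'
from h import *
from scipy.optimize import least_squares
def cr(o,k,pts): return np.array(o)+(np.array(pts)+.5)/k-.5
H={'L':(cr((122,225),7,[(169,95),(113,184)]),cr((158,165),7,[(197,116),(94,131)])),
   'R':(cr((325,220),7,[(120,89),(171,182)]),cr((304,280),7,[(164,81),(131,187)]))}
for k,(t,s) in H.items():
    a=unproj("top",t,.014);b=unproj("side",s,.014)
    for p in(a,b): print(k,p.mean(0).round(4),"yaw",np.degrees(np.arctan2(*(p[0]-p[1])[1::-1])).round(1),np.linalg.norm(p[0]-p[1]).round(4))
k=400/70
ft=cr((201,158),k,[(43,110),(272,38),(360,297),(133,370)]);hs=cr((240,163),k,[(27,296),(240,383),(367,202)])
U=unproj("top",ft,.006);V=unproj("side",hs,.006);print(U.round(4),V.round(4))
loc=np.array([[60,52],[60,-52],[-60,-52],[-60,52]])/1e3
def f(p,t,w,o):
    c,s=np.cos(p[2]),np.sin(p[2]);L=t@np.array([[c,s],[-s,c]])+p[:2]
    return ((L-w[:,:2])).ravel()
y0=np.arctan2(*(U[0]-U[3])[1::-1])
r=least_squares(f,[*U.mean(0)[:2],y0],args=(loc,U,0));print("top",r.x,np.degrees(r.x[2]),(r.fun*1e3).round(1))
# side corners: match to nearest
L=loc@np.array([[np.cos(r.x[2]),np.sin(r.x[2])],[-np.sin(r.x[2]),np.cos(r.x[2])]])+r.x[:2]
idx=[np.argmin(np.linalg.norm(L-v[:2],axis=1)) for v in V];print(idx)
r2=least_squares(f,r.x,args=(loc[idx],V,0));print("side",r2.x,np.degrees(r2.x[2]),(r2.fun*1e3).round(1))
for n,o in(("top",(201,158)),("side",(240,163))):
    c,s=np.cos(r.x[2]),np.sin(r.x[2]);g=np.array([[30.9,0],[-30.9,0],[30.9,8],[0,0]])/1e3@np.array([[c,s],[-s,c]])+r.x[:2]
    print(n,((proj(n,np.c_[g,np.full(4,.0855)])-o+.5)*k-.5).round(0).tolist())
E
```

```text
L [0.4554 0.2557 0.014 ] yaw -30.7 0.0354
L [0.4539 0.2554 0.014 ] yaw -30.6 0.0371
R [ 0.4694 -0.2294  0.014 ] yaw 27.7 0.0361
R [ 0.4674 -0.23    0.014 ] yaw 26.6 0.0361
[[ 0.6226  0.1016  0.006 ]
 [ 0.6547  0.0039  0.006 ]
 [ 0.5417 -0.034   0.006 ]
 [ 0.5103  0.0613  0.006 ]] [[ 5.066e-01  5.850e-02  6.000e-03]
 [ 5.373e-01 -3.770e-02  6.000e-03]
 [ 6.511e-01 -3.000e-04  6.000e-03]]
top [0.58233848 0.03319299 0.32699601] 18.735491275574237 [-0.2  0.1  1.2 -0.7  0.5 -1.3 -1.5  1.8]
[np.int64(3), np.int64(2), np.int64(1)]
side [0.57852876 0.02959204 0.32060993] 18.36959603710742 [-1.4  1.6  0.7 -1.   0.7 -0.6]
top [[168.0, 89.0], [216.0, 233.0], [149.0, 95.0], [192.0, 161.0]]
side [[235.0, 56.0], [164.0, 145.0], [218.0, 50.0], [200.0, 99.0]]
```

```bash
python3 - <<'E'
from h import *
moves(.4547,.2556,.150,np.radians(59.35))
moves(.5804,.0314,.150,.3238+np.pi/2)
E
```

```text
shift(tool mm) [-382.4 -294.6  107.5] turn 0.2993 q7 -0.071 tilt [-2.0e-04 -1.5e-03 -1.0e+00]
shift(tool mm) [-556.9 -483.3  107.8] turn -0.5595 q7 -0.071 tilt [-2.0e-04 -1.5e-03 -1.0e+00]
```

```bash
python3 -m crank '[[[-35,-27,9],0,1],[[-35,-27,9],0,1],[[-35,-27,9],0,1],[[-35,-27,9],0,1],[[-35,-27,9],0,1]]' && python3 -m crank '[[[-35,-27,10],0,1],[[-35,-27,10],0,1],[[-35,-27,10],0,1],[[-35,-27,10],0,1],[[-35,-27,10],0,1]]' && python3 -m crank '[[[-32,-25,10],0,1],[[0,0,0],0.1,1],[[0,0,0],0.1,1],[[0,0,0],0.1,1],[[0,0,0],0,1]]'; python3 -c "
from h import *
moves(.4547,.2556,.025,np.radians(59.35))"
```

```text
t: 0.6
tool_pos: [0.2913, 0.4581, 0.2122]
tcp_rot: [-0.0, 0.118, 0.993, -0.0]
contact_force: [1.3, 0.1, 0.3]
finger_gap: 1.001
finger_force: 0.0
t: 1.1
tool_pos: [0.4298, 0.2862, 0.1623]
tcp_rot: [-0.0, 0.117, 0.993, -0.0]
contact_force: [0.9, -0.2, 0.8]
finger_gap: 1.0
finger_force: 0.0
t: 1.6
tool_pos: [0.4542, 0.2558, 0.1525]
tcp_rot: [-0.0, 0.265, 0.964, -0.0]
contact_force: [0.5, -0.5, -0.8]
finger_gap: 0.999
finger_force: 0.0
shift(tool mm) [ -0.5   0.2 127.5] turn -0.0018 q7 0.531 tilt [-4.e-04 -5.e-04 -1.e+00]
```

```bash
python3 -m crank '[[[0,0,40],0,1],[[0,0,40],0,1],[[0,0,30],0,1],[[0,0,17],0,1],[[0,0,0],0,1]]' && python3 -m crank '[[[0,0,0],0,0],[[0,0,0],0,0],[[0,0,0],0,0],[[0,0,0],0,0],[[0,0,0],0,0]]' ; python3 -c "
from h import *
cv2.imwrite('pics/g1.png',np.hstack([cv2.resize(get_image('top')[:,:,::-1][205:285,102:182],(400,400)),cv2.resize(get_image('side')[:,:,::-1][145:225,138:218],(400,400))]))"
```

```text
t: 2.1
tool_pos: [0.4526, 0.2551, 0.0235]
tcp_rot: [-0.002, 0.263, 0.965, -0.002]
contact_force: [-0.0, -0.4, 0.2]
finger_gap: 0.998
finger_force: 0.0
t: 2.6
tool_pos: [0.4546, 0.2562, 0.0263]
tcp_rot: [0.0, 0.265, 0.964, 0.0]
contact_force: [-0.6, 0.9, -0.5]
finger_gap: 0.57
finger_force: 0.0
```

View pics/g1.png

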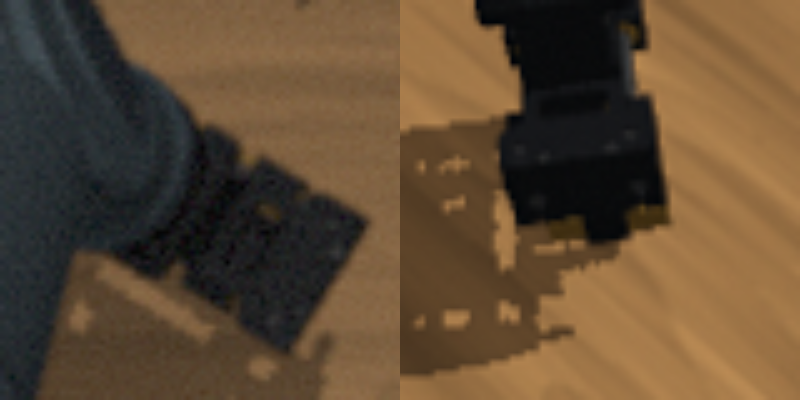

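The side crop shows brass on both sides of the finger at about (607,225), so the grip is roughly central. I'll finish closing and lift.

```bash
python3 -m crank '[[[0,0,0],0,0],[[0,0,0],0,0],[[0,0,0],0,0]]' && python3 -m crank '[[[0,0,-20],0,0],[[0,0,-40],0,0],[[0,0,-40],0,0],[[0,0,-40],0,0],[[0,0,0],0,0]]' ; python3 -c "
from h import *
moves(.5804,.0314,.160,.3238+np.pi/2)"
```

```text
t: 3.0
tool_pos: [0.4545, 0.2561, 0.026]
tcp_rot: [0.0, 0.265, 0.964, 0.0]
contact_force: [-0.1, -0.4, 4.0]
finger_gap: 0.446
finger_force: 30.0
t: 3.5
tool_pos: [0.4569, 0.2573, 0.17]
tcp_rot: [0.003, 0.265, 0.964, 0.003]
contact_force: [0.0, 0.5, -2.9]
finger_gap: 0.449
finger_force: 30.0
shift(tool mm) [-221.5 -131.1    9.8] turn -0.8599 q7 0.531 tilt [ 0.0066  0.0046 -1.    ]
```

```bash
python3 -m crank '[[[-37,-22,0],0,0],[[-37,-22,0],0,0],[[-37,-22,0],0,0],[[-37,-22,0],0,0],[[-37,-22,0],0,0]]' && python3 -m crank '[[[-37,-22,0],0,0],[[0,0,0],-0.145,0],[[0,0,0],-0.145,0],[[0,0,0],-0.145,0],[[0,0,0],-0.145,0]]' && python3 -m crank '[[[0,0,0],-0.145,0],[[0,0,0],-0.135,0],[[0,0,0],0,0],[[0,0,0],0,0]]'; python3 -c "
from h import *
moves(.5804,.0314,.125,.3238+np.pi/2);s=sense();print(s['contact_force'],s['tool_pos'])"
```

```text
t: 4.0
tool_pos: [0.5567, 0.0651, 0.1639]
tcp_rot: [-0.001, 0.265, 0.964, -0.001]
contact_force: [1.3, 0.2, -1.8]
finger_gap: 0.446
finger_force: 30.0
t: 4.5
tool_pos: [0.5765, 0.0289, 0.1636]
tcp_rot: [-0.002, -0.025, 1.0, -0.0]
contact_force: [-0.5, 0.2, -3.2]
finger_gap: 0.447
finger_force: 30.0
t: 4.9
tool_pos: [0.577, 0.0289, 0.1644]
tcp_rot: [-0.001, -0.16, 0.987, 0.0]
contact_force: [-0.0, -0.2, -1.9]
finger_gap: 0.447
finger_force: 30.0
shift(tool mm) [-4.1  1.2 39.4] turn -0.0034 q7 1.753 tilt [-0.0023  0.     -1.    ]
[-0.03270658 -0.18242262 -1.91809256] [0.57699259 0.02892234 0.16440148]
```

```bash
python3 -m crank '[[[-4,1,20],-0.003,0],[[0,0,20],0,0],[[0,0,5],0,0],[[0,0,0],0,0],[[0,0,0],0,0]]' ; python3 -c "
from h import *
s=sense();print(s['tool_pos'],s['tcp_rot'])
cv2.imwrite('pics/p1.png',np.hstack([cv2.resize(get_image('top')[:,:,::-1][155:225,200:270],(400,400)),cv2.resize(get_image('side')[:,:,::-1][158:228,240:310],(400,400),interpolation=2)]))"
```

```text
t: 5.4
tool_pos: [0.5817, 0.0314, 0.1213]
tcp_rot: [0.0, -0.162, 0.987, -0.0]
contact_force: [-0.4, 0.4, -2.9]
finger_gap: 0.448
finger_force: 30.0
[0.5817069  0.03136878 0.12125488] [ 3.24131906e-04 -1.62426679e-01  9.86720560e-01 -7.29184177e-05]
```

View pics/p1.png

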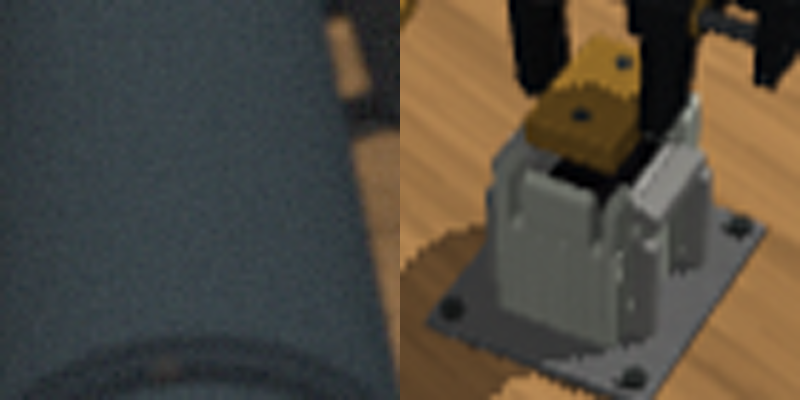

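The side crop shows the held blank just above the well, holes at (582,116) and (624,62). I'll measure its centre in this camera against the magazine's centre from the same camera.

```bash
python3 -c "
from h import *
k=400/70
h=np.array([240,158])+(np.array([[182,116],[224,62]])+.5)/k-.5
p=unproj('side',h,.1093);c=p.mean(0);print(c,np.arctan2(*(p[1]-p[0])[1::-1]),np.linalg.norm(p[1]-p[0]))
f=np.array([240,158])+(np.array([[27,324],[240,400-4],[367,231]])+.5)/k-.5
print(unproj('side',f,.006))
s=sense()['tool_pos'];print('blank-tcp',c-s)
# side-fit magazine rims
y=.322;R=np.array([[np.cos(y),-np.sin(y)],[np.sin(y),np.cos(y)]])
for m in ([.5785,.0296],[.5823,.0332]):
  q=np.array([[-.0309,.024],[-.0309,-.024],[-.024,.0209],[-.024,-.0209],[.0309,-.021]])@R.T+m
  print(((proj('side',np.c_[q,np.full(5,.0855)])-[240,158]+.5)*k-.5+[400,0]).round(0).tolist())
"
```

```text
[0.58063853 0.02963338 0.1093    ] 0.3432095392852445 0.03692244650551102
[[ 5.06855717e-01  5.87285380e-02  6.00000000e-03]
 [ 5.43161346e-01 -3.16214412e-02  6.00000000e-03]
 [ 6.50930616e-01 -4.77301262e-04  6.00000000e-03]]
blank-tcp [-0.00137517 -0.00171261 -0.01235588]
[[509.0, 163.0], [616.0, 202.0], [525.0, 155.0], [618.0, 189.0], [680.0, 108.0]]
[[511.0, 154.0], [617.0, 193.0], [526.0, 147.0], [618.0, 180.0], [681.0, 100.0]]
```

```bash
python3 -m crank '[[[1,0,8],0,0],[[0,0,4],0,0],[[0,0,0],0,0]]' && python3 -m crank '[[[0,0,3],0,0],[[0,0,3],0,0],[[0,0,0],0,0],[[0,0,0],0,0]]'&& python3 -m crank '[[[0,0,2],0,0],[[0,0,0],0,0],[[0,0,0],0,0]]'
```

```text
t: 5.8
tool_pos: [0.5813, 0.0316, 0.1089]
tcp_rot: [0.001, -0.163, 0.987, 0.0]
contact_force: [0.9, 2.0, -1.3]
finger_gap: 0.444
finger_force: 30.0
t: 6.2
tool_pos: [0.582, 0.0331, 0.1032]
tcp_rot: [0.002, -0.164, 0.987, 0.001]
contact_force: [3.7, 5.0, -2.0]
finger_gap: 0.447
finger_force: 30.0
t: 6.5
tool_pos: [0.582, 0.0331, 0.1011]
tcp_rot: [0.002, -0.164, 0.987, 0.001]
contact_force: [4.7, 5.2, -3.4]
finger_gap: 0.448
finger_force: 30.0
```

```bash
python3 -m crank '[[[-2,1.5,0],0,0],[[0,0,0],0,0],[[0,0,0],0,0]]'; python3 -c "
from plant import *
print(sense()['torque'])"; python3 -m crank '[[[0,0,2],0,0],[[0,0,0],0,0],[[0,0,0],0,0]]'
```

```text
t: 6.8
tool_pos: [0.5821, 0.0333, 0.1007]
tcp_rot: [0.0, -0.163, 0.987, 0.0]
contact_force: [2.1, 2.5, -3.7]
finger_gap: 0.444
finger_force: 30.0
[ 0.51795471 -0.6482857   0.03535048]
t: 7.1
tool_pos: [0.5821, 0.0332, 0.0987]
tcp_rot: [0.0, -0.163, 0.987, 0.0]
contact_force: [3.8, 1.7, -4.4]
finger_gap: 0.45
finger_force: 30.0
```

```bash
python3 -m crank '[[[-2.5,0,0],0,0],[[0,0,0],0,0],[[0,0,0],0,0]]';  python3 -m crank '[[[0,0,2],0,0],[[0,0,0],0,0],[[0,0,0],0,0]]'; python3 -m crank '[[[0,0,1.5],0,0],[[0,0,0],0,0],[[0,0,0],0,0]]'
```

```text
t: 7.4
tool_pos: [0.5832, 0.0336, 0.0983]
tcp_rot: [-0.001, -0.163, 0.987, -0.0]
contact_force: [-0.5, 1.3, -3.2]
finger_gap: 0.446
finger_force: 30.0
t: 7.7
tool_pos: [0.5838, 0.0339, 0.0966]
tcp_rot: [-0.0, -0.163, 0.987, 0.0]
contact_force: [-2.1, 1.6, -1.7]
finger_gap: 0.451
finger_force: 30.0
t: 8.0
tool_pos: [0.5838, 0.0342, 0.0951]
tcp_rot: [-0.0, -0.163, 0.987, 0.0]
contact_force: [-4.1, 2.6, -0.2]
finger_gap: 0.446
finger_force: 30.0
```

```bash
python3 -m crank '[[[1.2,1.2,0],0,0],[[0,0,0],0,0],[[0,0,0],0,0]]';  python3 -m crank '[[[0,0,1],0,0],[[0,0,0],0,0],[[0,0,0],0,0]]'; python3 -m crank '[[[0,0,1],0,0],[[0,0,0],0,0],[[0,0,0],0,0]]'
```

```text
t: 8.3
tool_pos: [0.5833, 0.0344, 0.0955]
tcp_rot: [0.001, -0.163, 0.987, -0.0]
contact_force: [0.1, 1.2, -0.6]
finger_gap: 0.445
finger_force: 30.0
t: 8.6
tool_pos: [0.5834, 0.0343, 0.0947]
tcp_rot: [0.001, -0.163, 0.987, -0.0]
contact_force: [-0.3, 0.0, 4.1]
finger_gap: 0.447
finger_force: 30.0
t: 8.9
tool_pos: [0.5833, 0.0345, 0.0937]
tcp_rot: [0.001, -0.163, 0.987, -0.0]
contact_force: [1.2, 0.3, 3.9]
finger_gap: 0.444
finger_force: 30.0
```

```bash
python3 -m crank '[[[0,0,0],0,0.6],[[0,0,0],0,0.6],[[0,0,0],0,0.6]]';  python3 -m crank '[[[0,0,-25],0,0.6],[[0,0,-25],0,0.6],[[0,0,0],0,0],[[0,0,0],0,0],[[0,0,0],0,0]]'; python3 -c "
from h import *
cv2.imwrite('pics/p2.png',np.hstack([cv2.resize(get_image('side')[:,:,::-1][158:228,240:310],(560,560),interpolation=2)]))"
```

```text
t: 9.2
tool_pos: [0.582, 0.0344, 0.0927]
tcp_rot: [-0.001, -0.163, 0.987, -0.0]
contact_force: [-0.6, -0.7, -0.8]
finger_gap: 0.603
finger_force: 0.0
t: 9.7
tool_pos: [0.5818, 0.0345, 0.1421]
tcp_rot: [-0.001, -0.163, 0.987, 0.0]
contact_force: [0.0, 0.8, 0.2]
finger_gap: 0.349
finger_force: 0.0
```

View pics/p2.png

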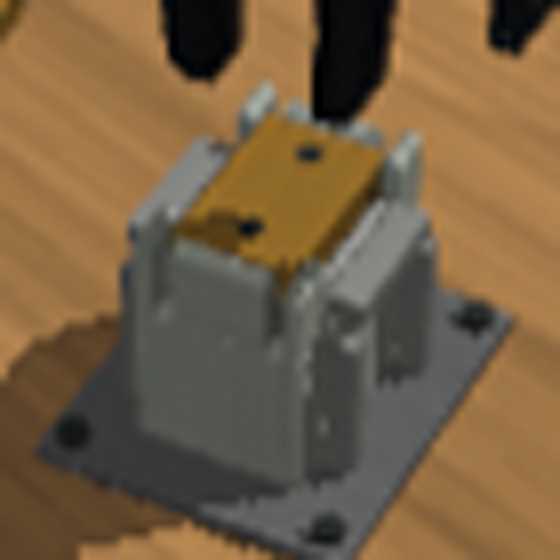

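The side crop shows the blank flat in the guides, holes at (310,152) and (250,228), and the fingers clear. I'll turn a quarter turn with the fingers shut, to press between the lips.

```bash
python3 -c "
from h import *
p=unproj('side',np.array([240,158])+(np.array([[310,152],[250,228]])+.5)/8-.5,.082);print(p.mean(0),np.arctan2(*(p[0]-p[1])[1::-1]))"
python3 -m crank '[[[0,0,0],0.142,0],[[0,0,0],0.143,0],[[0,0,0],0.143,0],[[0,0,0],0.143,0],[[0,0,0],0.143,0]]' && python3 -m crank '[[[0,0,0],0.142,0],[[0,0,0],0.143,0],[[0,0,0],0.143,0],[[0,0,0],0.143,0],[[0,0,0],0.143,0]]' && python3 -m crank '[[[0,0,0],0.143,0],[[0,0,0],0,0],[[0,0,0],0,0]]'; python3 -c "
from h import *
moves(.5825,.0343,.108,.3238)"
```

```text
[0.58198725 0.03280218 0.082     ] 0.3289179668826703
t: 10.25
tool_pos: [0.582, 0.0346, 0.1421]
tcp_rot: [-0.001, 0.195, 0.981, -0.0]
contact_force: [-0.5, -0.6, 0.1]
finger_gap: 0.003
finger_force: 0.0
t: 10.75
tool_pos: [0.582, 0.0346, 0.1422]
tcp_rot: [-0.001, 0.526, 0.851, -0.001]
contact_force: [-0.2, 0.0, -0.3]
finger_gap: 0.005
finger_force: 0.0
t: 11.05
tool_pos: [0.5822, 0.0347, 0.1425]
tcp_rot: [-0.0, 0.581, 0.814, -0.001]
contact_force: [-0.8, -0.1, 0.4]
finger_gap: 0.006
finger_force: 0.0
shift(tool mm) [-0.4  0.2 34.5] turn 0.0073 q7 0.453 tilt [-1.2e-03 -7.0e-04 -1.0e+00]
```

```bash
python3 -m crank '[[[0,0,20],0,0],[[0,0,12],0,0],[[0,0,5],0,0],[[0,0,0],0,0],[[0,0,0],0,0]]' && for i in 1 ; do python3 -m crank '[[[0,0,1],0,0],[[0,0,0],0,0]]';python3 -m crank '[[[0,0,1],0,0],[[0,0,0],0,0]]'; python3 -m crank '[[[0,0,1],0,0],[[0,0,0],0,0]]'; python3 -m crank '[[[0,0,1],0,0],[[0,0,0],0,0]]'; done | egrep 'pos|contact'
```

```text
t: 11.55
tool_pos: [0.5829, 0.0345, 0.1065]
tcp_rot: [0.0, 0.582, 0.813, 0.0]
contact_force: [-0.7, 0.0, 0.8]
finger_gap: 0.006
finger_force: 0.0
tool_pos: [0.583, 0.0346, 0.1057]
contact_force: [0.7, 0.8, -0.1]
tool_pos: [0.5827, 0.0347, 0.1043]
contact_force: [0.4, 0.6, 1.0]
tool_pos: [0.5826, 0.0346, 0.1031]
contact_force: [0.7, -0.4, 0.4]
tool_pos: [0.5826, 0.0346, 0.1021]
contact_force: [-0.2, -0.2, 0.1]
```

```bash
(python3 -m crank '[[[0,0,1],0,0],[[0,0,0],0,0]]';python3 -m crank '[[[0,0,1],0,0],[[0,0,0],0,0]]'; python3 -m crank '[[[0,0,1],0,0],[[0,0,0],0,0]]'; python3 -m crank '[[[0,0,1],0,0],[[0,0,0],0,0]]';python3 -m crank '[[[0,0,1],0,0],[[0,0,0],0,0]]';python3 -m crank '[[[0,0,1],0,0],[[0,0,0],0,0]]')| egrep 'pos|contact'
```

```text
tool_pos: [0.5828, 0.0346, 0.1013]
contact_force: [0.5, -0.7, 2.1]
tool_pos: [0.583, 0.0346, 0.1006]
contact_force: [-0.7, -0.5, 4.3]
tool_pos: [0.583, 0.0345, 0.0997]
contact_force: [-0.7, -0.8, 4.7]
tool_pos: [0.583, 0.0346, 0.0986]
contact_force: [-0.6, -0.5, 2.2]
tool_pos: [0.5825, 0.0347, 0.0969]
contact_force: [0.5, 0.1, 0.8]
tool_pos: [0.5824, 0.0346, 0.0959]
contact_force: [0.3, -0.2, 0.4]
```

```bash
(python3 -m crank '[[[0,0,1],0,0],[[0,0,0],0,0]]';python3 -m crank '[[[0,0,1],0,0],[[0,0,0],0,0]]'; python3 -m crank '[[[0,0,1],0,0],[[0,0,0],0,0]]'; python3 -m crank '[[[0,0,1],0,0],[[0,0,0],0,0]]';python3 -m crank '[[[0,0,1],0,0],[[0,0,0],0,0]]')| egrep 'pos|contact'
```

```text
tool_pos: [0.5825, 0.0346, 0.0952]
contact_force: [-0.6, 0.1, 1.4]
tool_pos: [0.5826, 0.0346, 0.0943]
contact_force: [-0.6, 1.3, 2.5]
tool_pos: [0.5825, 0.0346, 0.0933]
contact_force: [-1.2, 0.1, 4.6]
tool_pos: [0.5826, 0.0346, 0.0923]
contact_force: [-1.6, -0.8, 3.8]
tool_pos: [0.5825, 0.0346, 0.0913]
contact_force: [-2.4, 1.0, 4.4]
```

```bash
(python3 -m crank '[[[0,0,1],0,0],[[0,0,1],0,0]]';python3 -m crank '[[[0,0,1],0,0],[[0,0,1],0,0]]'; python3 -m crank '[[[0,0,1],0,0],[[0,0,1],0,0]]'; python3 -m crank '[[[0,0,1],0,0],[[0,0,1],0,0]]';python3 -m crank '[[[0,0,1],0,0],[[0,0,1],0,0]]')| egrep 'pos|contact'
```

```text
tool_pos: [0.5825, 0.0346, 0.0894]
contact_force: [-3.1, -0.7, 8.0]
tool_pos: [0.5826, 0.0346, 0.0875]
contact_force: [-2.8, -0.3, 7.0]
tool_pos: [0.5826, 0.0346, 0.0855]
contact_force: [-2.8, -0.5, 7.0]
tool_pos: [0.5827, 0.0346, 0.0832]
contact_force: [-2.3, -0.8, 6.7]
tool_pos: [0.5828, 0.0346, 0.0813]
contact_force: [-1.6, 0.7, 5.0]
```

```bash
(python3 -m crank '[[[0,0,1],0,0],[[0,0,1],0,0]]';python3 -m crank '[[[0,0,1],0,0],[[0,0,0],0,0]]'; python3 -m crank '[[[0,0,1],0,0],[[0,0,0],0,0]]'; python3 -m crank '[[[0,0,0.7],0,0],[[0,0,0],0,0]]')| egrep 'pos|contact'
```

```text
tool_pos: [0.5828, 0.0346, 0.0792]
contact_force: [-2.8, 0.2, 5.1]
tool_pos: [0.5828, 0.0346, 0.0782]
contact_force: [-2.1, 0.3, 5.2]
tool_pos: [0.5828, 0.0346, 0.0772]
contact_force: [-1.3, 0.1, 5.0]
tool_pos: [0.5827, 0.0346, 0.0766]
contact_force: [-1.5, 0.7, 5.2]
```

```bash
(python3 -m crank '[[[0,0,0.7],0,0],[[0,0,0],0,0]]';python3 -m crank '[[[0,0,0.7],0,0],[[0,0,0],0,0]]'; python3 -m crank '[[[0,0,0.7],0,0],[[0,0,0],0,0]]'; python3 -m crank '[[[0,0,0.7],0,0],[[0,0,0],0,0]]';python3 -m crank '[[[0,0,0.7],0,0],[[0,0,0],0,0]]')| egrep 'pos|contact'
```

```text
tool_pos: [0.5828, 0.0346, 0.0759]
contact_force: [-0.2, -0.1, 6.0]
tool_pos: [0.5828, 0.0346, 0.0752]
contact_force: [-1.8, -0.0, 5.9]
tool_pos: [0.5828, 0.0347, 0.0745]
contact_force: [-2.0, -0.4, 6.0]
tool_pos: [0.5828, 0.0346, 0.0738]
contact_force: [-1.9, 0.8, 6.4]
tool_pos: [0.5828, 0.0346, 0.0732]
contact_force: [-1.5, -0.4, 6.1]
```

```bash
(python3 -m crank '[[[0,0,-0.7],0,0],[[0,0,0],0,0]]';python3 -m crank '[[[0,0,-0.5],0,0],[[0,0,0],0,0]]'; python3 -m crank '[[[0,0,-0.5],0,0],[[0,0,0],0,0]]'; python3 -m crank '[[[0,0,-0.5],0,0],[[0,0,0],0,0]]';python3 -m crank '[[[0,0,-0.5],0,0],[[0,0,0],0,0]]';python3 -m crank '[[[0,0,-0.5],0,0],[[0,0,0],0,0]]';python3 -m crank '[[[0,0,-1],0,0],[[0,0,0],0,0]]')| egrep 'pos|contact'
```

```text
tool_pos: [0.5828, 0.0346, 0.0739]
contact_force: [-2.4, -0.5, 6.2]
tool_pos: [0.5828, 0.0346, 0.0744]
contact_force: [-2.6, -0.3, 6.4]
tool_pos: [0.5828, 0.0346, 0.0749]
contact_force: [-2.2, 0.4, 6.0]
tool_pos: [0.5828, 0.0347, 0.0754]
contact_force: [-1.5, -0.0, 5.4]
tool_pos: [0.5828, 0.0346, 0.0759]
contact_force: [-1.8, 0.4, 6.2]
tool_pos: [0.5828, 0.0346, 0.0764]
contact_force: [-2.8, -0.4, 5.9]
tool_pos: [0.5827, 0.0346, 0.0774]
contact_force: [-1.9, 0.4, 4.4]
```

```bash
(python3 -m crank '[[[0,0,-1],0,0],[[0,0,0],0,0]]';python3 -m crank '[[[0,0,-1],0,0],[[0,0,0],0,0]]'; python3 -m crank '[[[0,0,-1],0,0],[[0,0,0],0,0]]'; python3 -m crank '[[[0,0,-0.5],0,0],[[0,0,0],0,0]]';python3 -m crank '[[[0,0,-0.5],0,0],[[0,0,0],0,0]]';python3 -m crank '[[[0,0,-0.5],0,0],[[0,0,0],0,0]]';python3 -m crank '[[[0,0,-0.5],0,0],[[0,0,0],0,0]]')| egrep 'pos|contact'
```

```text
tool_pos: [0.5828, 0.0346, 0.0784]
contact_force: [-0.9, -0.6, 5.6]
tool_pos: [0.5827, 0.0346, 0.0794]
contact_force: [-2.1, 0.0, 5.9]
tool_pos: [0.5828, 0.0346, 0.0804]
contact_force: [-1.5, 0.3, 5.4]
tool_pos: [0.5827, 0.0346, 0.0808]
contact_force: [-1.4, -0.3, 4.0]
tool_pos: [0.5827, 0.0346, 0.0813]
contact_force: [-1.4, -0.8, 4.8]
tool_pos: [0.5827, 0.0346, 0.0818]
contact_force: [-1.4, 0.9, 4.6]
tool_pos: [0.5827, 0.0346, 0.0823]
contact_force: [-0.9, -0.9, 4.8]
```

```bash
(python3 -m crank '[[[0,0,-0.5],0,0],[[0,0,0],0,0]]';python3 -m crank '[[[0,0,-0.5],0,0],[[0,0,0],0,0]]'; python3 -m crank '[[[0,0,-0.5],0,0],[[0,0,0],0,0]]'; python3 -m crank '[[[0,0,-0.5],0,0],[[0,0,0],0,0]]';python3 -m crank '[[[0,0,-0.5],0,0],[[0,0,0],0,0]]';python3 -m crank '[[[0,0,-1],0,0],[[0,0,0],0,0]]')| egrep 'pos|contact'
```

```text
tool_pos: [0.5827, 0.0346, 0.0828]
contact_force: [-1.3, -0.6, 5.2]
tool_pos: [0.5825, 0.0347, 0.0829]
contact_force: [-0.4, 0.5, 1.2]
tool_pos: [0.5826, 0.0347, 0.0836]
contact_force: [-0.3, -0.4, -0.5]
tool_pos: [0.5827, 0.0346, 0.0842]
contact_force: [0.3, -0.7, 0.3]
tool_pos: [0.5827, 0.0346, 0.0848]
contact_force: [-1.4, 0.7, 0.0]
tool_pos: [0.5828, 0.0346, 0.0859]
contact_force: [1.2, -0.2, -0.5]
```

Blank one is snapped: contact was lost at TCP 0.0829, so the lip underside is about 63.9 mm up. Now the second blank.

```bash
python3 -m crank '[[[0,0,-30],0,0.3],[[0,0,-45],0,1],[[0,0,0],0,1],[[0,0,0],0,1]]'; python3 -c "
from h import *
moves(.469,-.229,.15,np.radians(117.2))"
```

```text
t: 21.75
tool_pos: [0.5833, 0.0348, 0.1617]
tcp_rot: [0.001, 0.583, 0.813, 0.001]
contact_force: [-0.3, -0.6, -1.0]
finger_gap: 0.344
finger_force: 0.0
shift(tool mm) [-213.1 -193.    11.3] turn 1.4232 q7 0.441 tilt [ 2.3e-03  6.0e-04 -1.0e+00]
```

```bash
(python3 -m crank '[[[-30,-28,0],0,1],[[-30,-28,0],0,1],[[-30,-28,0],0,1],[[-30,-28,0],0,1],[[-30,-28,0],0,1]]' && python3 -m crank '[[[-30,-28,0],0,1],[[-33,-25,10],0,1],[[0,0,0],0.142,1],[[0,0,0],0.142,1],[[0,0,0],0.142,1]]' && python3 -m crank '[[[0,0,0],0.142,1],[[0,0,0],0.142,1],[[0,0,0],0.142,1],[[0,0,0],0.142,1],[[0,0,0],0.142,1]]' && python3 -m crank '[[[0,0,0],0.142,1],[[0,0,0],0.145,1],[[0,0,0],0,1],[[0,0,0],0,1]]')|grep pos; python3 -c "
from h import *
moves(.469,-.229,.026,np.radians(117.2))"
```

```text
tool_pos: [0.4965, -0.1534, 0.1595]
tool_pos: [0.4671, -0.2292, 0.1494]
tool_pos: [0.4674, -0.2287, 0.1495]
tool_pos: [0.4677, -0.2288, 0.1499]
shift(tool mm) [  1.2   0.9 123.9] turn 0.0041 q7 -0.181 tilt [-1.9e-03 -1.0e-04 -1.0e+00]
```

```bash
(python3 -m crank '[[[1,1,40],0.004,1],[[0,0,40],0,1],[[0,0,30],0,1],[[0,0,14],0,1],[[0,0,0],0,1]]' && python3 -m crank '[[[0,0,0],0,0],[[0,0,0],0,0],[[0,0,0],0,0],[[0,0,0],0,0],[[0,0,0],0,0]]'  && python3 -m crank '[[[0,0,0],0,0],[[0,0,0],0,0],[[0,0,0],0,0]]' )|egrep 'pos|contact|finger'; python3 -c "
from h import *
cv2.imwrite('pics/g2.png',np.hstack([cv2.resize(get_image('top')[:,:,::-1][200:280,305:385],(400,400)),cv2.resize(get_image('side')[:,:,::-1][260:340,284:364],(400,400))]))"
```

```text
tool_pos: [0.4685, -0.2292, 0.0254]
contact_force: [0.4, -0.0, 0.0]
finger_gap: 1.002
finger_force: 0.0
tool_pos: [0.47, -0.2295, 0.0272]
contact_force: [-0.7, 0.1, -0.4]
finger_gap: 0.571
finger_force: 0.0
tool_pos: [0.4697, -0.2293, 0.0269]
contact_force: [-0.8, 0.3, 3.1]
finger_gap: 0.449
finger_force: 30.0
```

View pics/g2.png

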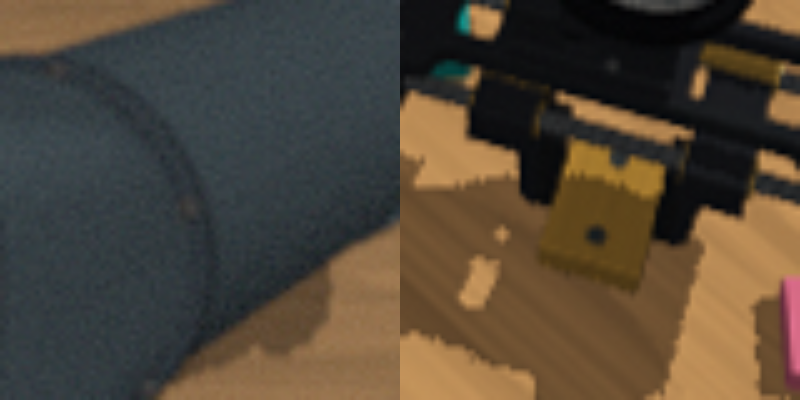

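The side crop shows the second blank gripped between the pads, near hole at (596,235). I'll lift and carry it.

```bash
python3 -m crank '[[[0,0,-20],0,0],[[0,0,-40],0,0],[[0,0,-40],0,0],[[0,0,-40],0,0],[[0,0,0],0,0]]' ; python3 -c "
from h import *
moves(.5825,.0345,.165,.325+np.pi/2)"
```

```text
t: 25.55
tool_pos: [0.4718, -0.2312, 0.1706]
tcp_rot: [0.002, 0.972, 0.233, 0.003]
contact_force: [1.5, -0.3, -2.9]
finger_gap: 0.451
finger_force: 30.0
shift(tool mm) [ 219.  -186.7    5.6] turn 0.1453 q7 -0.205 tilt [ 0.0069 -0.0028 -1.    ]
```

```bash
(python3 -m crank '[[[31,-27,0],0,0],[[31,-27,0],0,0],[[31,-27,0],0,0],[[31,-27,0],0,0],[[31,-27,0],0,0]]' && python3 -m crank '[[[31,-27,0],0,0],[[32,-25,0],0,0],[[0,0,0],0.143,0],[[0,0,0],0,0],[[0,0,0],0,0]]')|grep pos; python3 -c "
from h import *
moves(.5825,.0345,.118,.325+np.pi/2)"
```

```text
tool_pos: [0.5461, -0.0371, 0.1652]
tool_pos: [0.5781, 0.0349, 0.1656]
shift(tool mm) [ 4.1  1.7 47.6] turn 0.0048 q7 -0.829 tilt [-0.0019 -0.0015 -1.    ]
```

```bash
(python3 -m crank '[[[4,1.7,20],0.005,0],[[0,0,20],0,0],[[0,0,5],0,0],[[0,0,0],0,0],[[0,0,0],0,0]]'; python3 -m crank '[[[0,0,3],0,0],[[0,0,3],0,0],[[0,0,0],0,0],[[0,0,0],0,0]]' )|egrep 'pos|contact'; python3 -c "
from h import *
s=sense();c,si=np.cos(.325),np.sin(.325)
f=s['contact_force'];print('F mag xy',f[0]*c+f[1]*si,-f[0]*si+f[1]*c,s['tool_pos'])
moves(.5825,.0345,.1,.325+np.pi/2)
cv2.imwrite('pics/p3.png',np.hstack([cv2.resize(get_image('side')[:,:,::-1][158:228,240:310],(560,560),interpolation=2)]))"
```

```text
tool_pos: [0.5837, 0.0349, 0.1224]
contact_force: [0.5, 0.1, -2.2]
tool_pos: [0.5834, 0.0358, 0.1158]
contact_force: [-0.2, -0.7, -2.9]
F mag xy -0.4426291138423409 -0.540805134378228 [0.58343412 0.03576641 0.11578222]
shift(tool mm) [-1.3  0.9 15.8] turn -0.0019 q7 -0.789 tilt [ 0.  0. -1.]
```

View pics/p3.png

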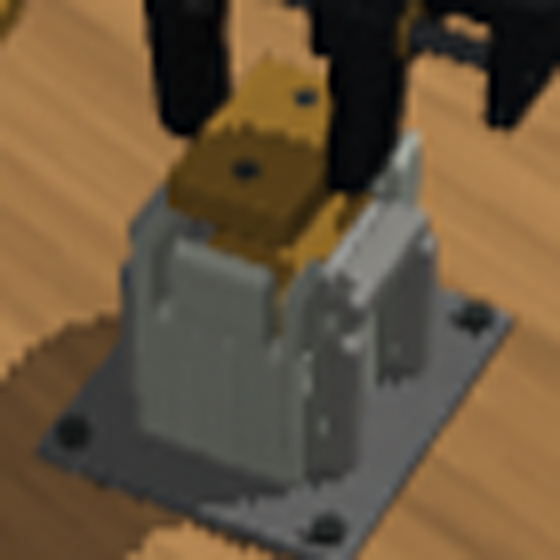

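The side crop shows blank two above the well, holes at (305,97) and (246,170), with the first blank visible below it, held down in the magazine. Now its offset against where the first one lay.

```bash
python3 -c "
from h import *
g=lambda h,z: unproj('side',np.array([240,158])+(np.array(h)+.5)/8-.5,z)
a=g([[310,152],[250,228]],.084);b=g([[305,97],[246,170]],.1029)
for p in(a,b):print(p.mean(0),np.arctan2(*(p[0]-p[1])[1::-1]))
d=(b-a).mean(0);c,s=np.cos(.325),np.sin(.325);print('mag',d[0]*c+d[1]*s,-d[0]*s+d[1]*c)"
```

```text
[0.58041941 0.03115796 0.084     ] 0.3289179668826719
[0.58138973 0.03407557 0.1029    ] 0.3279750784980099
mag 0.0018511404281821833 0.0024550474788071976
```

```bash
cat > f.py <<'E'
from h import *
s=sense();f=s['contact_force'];c,si=np.cos(.325),np.sin(.325)
print('Fmag',round(f[0]*c+f[1]*si,1),round(-f[0]*si+f[1]*c,1),round(f[2],1),'pos',s['tool_pos'].round(4),'t',round(s['t'],2))
E
python3 -m crank '[[[-1.5,1.3,0],0,0],[[0,0,3],0,0],[[0,0,2],0,0],[[0,0,0],0,0],[[0,0,0],0,0]]' >/dev/null; python3 f.py; python3 -m crank '[[[0,0,2],0,0],[[0,0,0],0,0],[[0,0,0],0,0]]'>/dev/null; python3 f.py;  python3 -m crank '[[[0,0,2],0,0],[[0,0,0],0,0],[[0,0,0],0,0]]'>/dev/null; python3 f.py
```

```text
Fmag -0.3 -0.0 -1.8 pos [0.5824 0.034  0.1106] t 28.0
Fmag 0.6 -0.0 -2.5 pos [0.5826 0.0341 0.1087] t 28.3
Fmag 1.3 0.2 -2.3 pos [0.5826 0.0341 0.1067] t 28.6
```

```bash
python3 -m crank '[[[0,0,2],0,0],[[0,0,0],0,0],[[0,0,0],0,0]]' >/dev/null; python3 f.py; python3 -m crank '[[[0,0,2],0,0],[[0,0,0],0,0],[[0,0,0],0,0]]'>/dev/null; python3 f.py;  python3 -m crank '[[[0,0,1.5],0,0],[[0,0,0],0,0],[[0,0,0],0,0]]'>/dev/null; python3 f.py;  python3 -m crank '[[[0,0,1.5],0,0],[[0,0,0],0,0],[[0,0,0],0,0]]'>/dev/null; python3 f.py
```

```text
Fmag 2.0 -0.4 -3.3 pos [0.5826 0.0341 0.1047] t 28.9
Fmag 2.6 0.9 -3.1 pos [0.5826 0.034  0.1027] t 29.2
Fmag 2.8 0.3 -2.6 pos [0.5826 0.0341 0.1012] t 29.5
Fmag 2.8 0.2 -2.4 pos [0.5826 0.0341 0.0998] t 29.8
```

Small +x push from a guide, so I'll ease +1 mm in x and keep going to the lips (TCP about 0.097).

```bash
python3 -m crank '[[[1.2,0,0.5],0,0],[[0,0,1],0,0],[[0,0,0],0,0],[[0,0,0],0,0]]' >/dev/null; python3 f.py; python3 -m crank '[[[0,0,1],0,0],[[0,0,0],0,0],[[0,0,0],0,0]]'>/dev/null; python3 f.py;  python3 -m crank '[[[0,0,1],0,0],[[0,0,0],0,0],[[0,0,0],0,0]]'>/dev/null; python3 f.py
```

```text
Fmag -0.5 -0.5 -2.8 pos [0.5832 0.0342 0.098 ] t 30.2
Fmag -0.3 -0.2 -2.0 pos [0.5835 0.0344 0.0972] t 30.5
Fmag -0.4 0.1 -2.0 pos [0.5837 0.0346 0.0963] t 30.8
```

```bash
python3 -m crank '[[[0,0,1],0,0],[[0,0,0],0,0],[[0,0,0],0,0]]'>/dev/null; python3 f.py;  python3 -m crank '[[[0,0,0.7],0,0],[[0,0,0],0,0],[[0,0,0],0,0]]'>/dev/null; python3 f.py
```

```text
Fmag -0.3 -0.5 5.4 pos [0.584  0.0343 0.0956] t 31.1
Fmag -0.5 1.1 5.1 pos [0.5841 0.0341 0.095 ] t 31.4
```

```bash
(python3 -m crank '[[[0,0,0],0,0.6],[[0,0,0],0,0.6],[[0,0,0],0,0.6]]';  python3 -m crank '[[[0,0,-25],0,0.6],[[0,0,-20],0,0.3],[[0,0,0],-0.142,0],[[0,0,0],-0.143,0],[[0,0,0],-0.143,0]]'; python3 -m crank '[[[0,0,0],-0.143,0],[[0,0,0],-0.143,0],[[0,0,0],-0.143,0],[[0,0,0],-0.143,0],[[0,0,0],-0.143,0]]'; python3 -m crank '[[[0,0,0],-0.143,0],[[0,0,0],-0.143,0],[[0,0,0],-0.142,0],[[0,0,0],0,0],[[0,0,0],0,0]]')|egrep 'pos|gap'; python3 -c "
from h import *
moves(.5827,.0345,.106,.325)
cv2.imwrite('pics/p4.png',np.hstack([cv2.resize(get_image('side')[:,:,::-1][158:228,240:310],(560,560),interpolation=2)]))"
```

```text
tool_pos: [0.5834, 0.0343, 0.0943]
finger_gap: 0.599
tool_pos: [0.5835, 0.0344, 0.1395]
finger_gap: 0.259
tool_pos: [0.5834, 0.0342, 0.1394]
finger_gap: 0.006
tool_pos: [0.5835, 0.0342, 0.1394]
finger_gap: 0.006
shift(tool mm) [ 0.5 -0.6 33.4] turn -0.0061 q7 0.467 tilt [-2.e-04  2.e-04 -1.e+00]
```

View pics/p4.png

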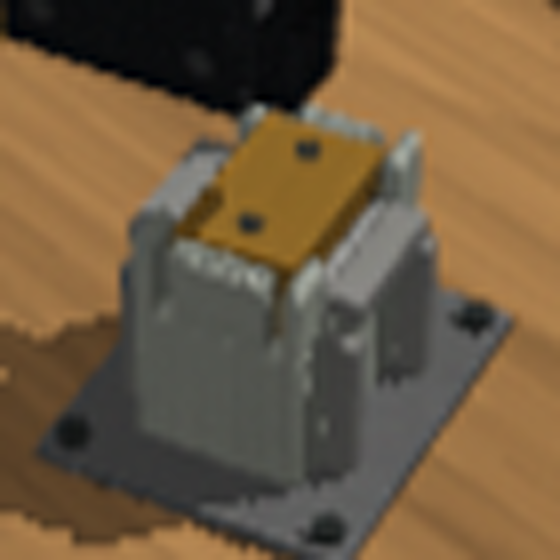

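The side crop shows the second blank flat on the lips, holes at (308,149) and (250,222), same as the first one lay. Pressing now, with slow steps.

```bash
python3 -m crank '[[[0.5,-0.5,20],-0.006,0],[[0,0,11],0,0],[[0,0,3],0,0],[[0,0,0],0,0],[[0,0,0],0,0]]'>/dev/null; python3 f.py; python3 -m crank '[[[0,0,1],0,0],[[0,0,0],0,0]]' >/dev/null; python3 f.py;  python3 -m crank '[[[0,0,1],0,0],[[0,0,0],0,0]]' >/dev/null; python3 f.py;  python3 -m crank '[[[0,0,1],0,0],[[0,0,0],0,0]]' >/dev/null; python3 f.py;  python3 -m crank '[[[0,0,1],0,0],[[0,0,0],0,0]]' >/dev/null; python3 f.py;
```

```text
Fmag -0.7 0.7 1.1 pos [0.5833 0.0346 0.1059] t 33.75
Fmag 0.3 0.4 -0.3 pos [0.5832 0.0347 0.1049] t 33.95
Fmag 0.4 -0.5 0.7 pos [0.583  0.0347 0.1036] t 34.15
Fmag 0.2 0.6 2.1 pos [0.5832 0.0346 0.1028] t 34.35
Fmag 0.3 0.7 3.8 pos [0.5832 0.0346 0.1018] t 34.55
```

```bash
for r in 1; do python3 -m crank '[[[0,0,1],0,0],[[0,0,1],0,0]]' >/dev/null; python3 f.py;  python3 -m crank '[[[0,0,1],0,0],[[0,0,1],0,0]]' >/dev/null; python3 f.py;  python3 -m crank '[[[0,0,1],0,0],[[0,0,1],0,0]]' >/dev/null; python3 f.py;  python3 -m crank '[[[0,0,1],0,0],[[0,0,1],0,0]]' >/dev/null; python3 f.py; python3 -m crank '[[[0,0,1],0,0],[[0,0,1],0,0]]' >/dev/null; python3 f.py; python3 -m crank '[[[0,0,1],0,0],[[0,0,0],0,0]]' >/dev/null; python3 f.py; done
```

```text
Fmag -1.7 -0.1 9.5 pos [0.5833 0.0345 0.1001] t 34.75
Fmag -1.0 -0.9 6.0 pos [0.5833 0.0346 0.0979] t 34.95
Fmag 0.4 0.5 5.8 pos [0.5833 0.0346 0.0958] t 35.15
Fmag -1.3 0.6 5.2 pos [0.5833 0.0346 0.0938] t 35.35
Fmag -1.2 -0.7 6.5 pos [0.5834 0.0346 0.0918] t 35.55
Fmag -0.1 0.2 4.3 pos [0.5833 0.0346 0.0907] t 35.75
```

```bash
python3 -m crank '[[[0,0,1],0,0],[[0,0,1],0,0]]' >/dev/null; python3 f.py;  python3 -m crank '[[[0,0,1],0,0],[[0,0,1],0,0]]' >/dev/null; python3 f.py;  python3 -m crank '[[[0,0,1],0,0],[[0,0,0],0,0]]' >/dev/null; python3 f.py;  python3 -m crank '[[[0,0,1],0,0],[[0,0,0],0,0]]' >/dev/null; python3 f.py; python3 -m crank '[[[0,0,0.7],0,0],[[0,0,0],0,0]]' >/dev/null; python3 f.py
```

```text
Fmag -1.3 -0.1 7.4 pos [0.5833 0.0346 0.0889] t 35.95
Fmag -1.4 -1.3 7.8 pos [0.5833 0.0346 0.0869] t 36.15
Fmag -1.4 -0.1 5.2 pos [0.5833 0.0345 0.0858] t 36.35
Fmag -1.1 -0.9 5.1 pos [0.5833 0.0346 0.0848] t 36.55
Fmag 0.6 -0.9 0.5 pos [0.5828 0.0347 0.0835] t 36.75
```

```bash
python3 -m crank '[[[0,0,0],0,0],[[0,0,0],0,0]]' >/dev/null; python3 f.py;  python3 -m crank '[[[0,0,0.3],0,0],[[0,0,0],0,0]]' >/dev/null; python3 f.py;  python3 -m crank '[[[0,0,0.3],0,0],[[0,0,0],0,0]]' >/dev/null; python3 f.py
```

```text
Fmag -0.1 0.5 -0.6 pos [0.5827 0.0347 0.0835] t 36.95
Fmag -1.2 1.1 2.3 pos [0.5827 0.0348 0.0835] t 37.15
Fmag -2.0 1.0 4.1 pos [0.5827 0.0347 0.0833] t 37.35
```

```bash
python3 -m crank '[[[0,0,0.2],0,0],[[0,0,0],0,0]]' >/dev/null; python3 f.py;  python3 -m crank '[[[0,0,0.2],0,0],[[0,0,0],0,0]]' >/dev/null; python3 f.py;  python3 -m crank '[[[0,0,0.2],0,0],[[0,0,0],0,0]]' >/dev/null; python3 f.py
```

```text
Fmag -2.7 1.2 6.0 pos [0.5827 0.0347 0.0833] t 37.55
Fmag -2.0 0.9 6.6 pos [0.5827 0.0347 0.0831] t 37.75
Fmag -1.6 -0.1 5.5 pos [0.5829 0.0345 0.0828] t 37.95
```

```bash
python3 -m crank '[[[0,0,-0.4],0,0],[[0,0,0],0,0]]' >/dev/null; python3 f.py;  python3 -m crank '[[[0,0,-0.5],0,0],[[0,0,0],0,0]]' >/dev/null; python3 f.py;  python3 -m crank '[[[0,0,-1],0,0],[[0,0,0],0,0]]' >/dev/null; python3 f.py; python3 -m crank '[[[0,0,-1],0,0],[[0,0,0],0,0]]' >/dev/null; python3 f.py
```

```text
Fmag -0.1 0.0 1.5 pos [0.583  0.0348 0.0829] t 38.15
Fmag 0.5 0.2 -0.9 pos [0.5829 0.0348 0.0834] t 38.35
Fmag -0.1 0.1 0.4 pos [0.583  0.0347 0.0846] t 38.55
Fmag 0.4 -0.0 0.7 pos [0.583  0.0347 0.0857] t 38.75
```

Contact was lost at the lip underside, as with the first blank. I'll retreat and take one look.

```bash
python3 -m crank '[[[0,0,-30],0,0],[[0,0,-45],0,0],[[0,0,-45],0,0],[[0,0,0],0,0],[[0,0,0],0,0]]' >/dev/null; python3 f.py; python3 -c "
from h import *
cv2.imwrite('pics/p5.png',np.hstack([cv2.resize(get_image('side')[:,:,::-1][158:228,240:310],(560,560),interpolation=2)]))"
```

```text
Fmag -0.3 0.3 -0.1 pos [0.5835 0.0349 0.2064] t 39.25
```

View pics/p5.png

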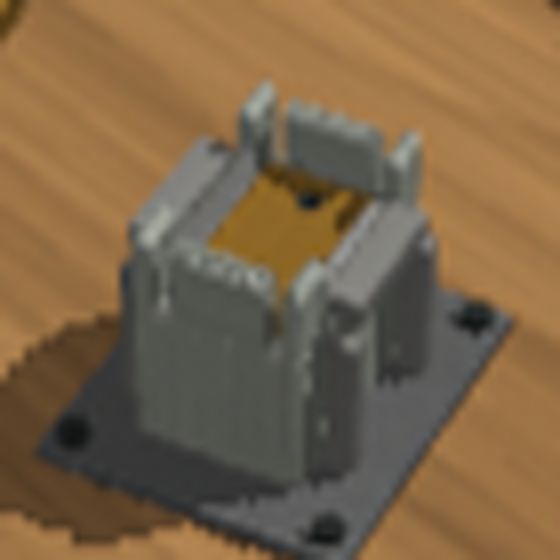

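The upper blank lies flat and deep under the lips (hole at (310,200), lips closed over its edges), and the arm is clear.

```bash
python3 -c "
from plant import *
print(job_done())"
```

```text
the job is handed in; nothing more can be done
None
```

I snapped both two-hole brass blanks under the magazine lips and handed the job in at about 39 s; the highest pressing force I read was 9.5 N, and no verdict on the judging came back.

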